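Refit the bending arm of a bench tube bender with its drop-in pivot pin

ROBOT

A 6-joint arm with a two-finger parallel gripper is mounted at the origin on the work surface. World frame = base frame: x ahead of the robot, y to its left, z up, the work surface at z = 0. Lengths are in m, angles in rad, forces in N, time in s.
With the tool pointing down it reaches from about 0.375 to 0.9 m from the base axis. Payload 3.1 kg.
Tool frame: the origin (TCP) lies where the fingers leave the gripper's body, on its centre line; the fingertips stand 73 mm ahead of it and the grasp point (between the pads) lies 54 mm ahead of it; z points along the fingers, y is the line along which they close (so a half turn about z gives the same grasp; the last joint's range is limited). The gripper opens to 85 mm and grips with 20 to 120 N. Pads are 22 mm wide; open, the fingers measure 114 mm over their backs; the gripper's body (76 mm by 85 mm) begins 54 mm behind the grasp point. The pads swing forward as they close: fully open they stand 13 mm farther back than shut.
Start: joints at [-1.29, 0.527, 1.433, -0, 1.181, -0.178], TCP at [0.277, -0.56, 0.304] pointing down, gripper open.
Joint ranges: [-3.08, 3.08], [-0.75, 2.2], [0.22, 2.44], [-1.43, 4.57], [0, 2.65], [-2.85, 2.85]. Speed limits (rad/s): [2.79, 2.79, 3.14, 3.14, 3.14, 3.14].

INTERFACE

Orientations are given as a unit quaternion [x, y, z, w].
In Python, from station import manip gives the robot as it stands.
- The arm moves only by the tool step_arm, never from a script. Its argument "moves" is one flat list of numbers, 5 for each row, row after row: the opening, from 0 (shut) to 1 (fully open), then the shift along the world's x, y, z scaled (see below), then the turn about the world's z scaled (see below). In form: [fingers, x, y, z, yaw, fingers, x, y, z, yaw, ...]. A call has 1 to 12 rows; each row is the pose to reach, as a shift and turn from the pose commanded when the call began, turning the shorter way round; what a row does not reach only later rows make up. The controller multiplies each number of a shift by 200 mm and each number of a turn by pi rad. A row lasts 1/8 s, in which the tool goes at most 62.5 mm and 10.7 degrees, less where a joint would pass 70% of its speed; a pose out of reach is approached as far as the arm can. A call with a number of a shift or a turn outside -1 to 1 is refused whole. A call with a gripper value outside its range is refused whole. The fingers move at their own pace and stop on an object; "grip_force" is the grip in N (left out, the last holds). Time passes only in rows, so rows that repeat a pose let the fingers close. It gives the time, the measured TCP pose, the force, the opening and the grip force at its end, in the units of the state.
- manip.sense(): the state, without advancing time (a new reading comes with each control period).
- manip.snapshot(name): name is "scene" or "top" or "wrist"; returns a dict with "color" (480x640x3 uint8, blue, green, red), "z_map" (480x640 float32, m along the optical axis (not along the pixel's ray), 0 where there is no reading), "fovy" (degrees; the focal length in pixels is half the picture's height over the tangent of half this angle, whatever the lens; pixels are square), "cx", "cy" (the principal point, pixels), "R" (3x3) and "t" (3): a world point X has camera coordinates R X + t; the wrist camera has in their place "mount" (4x4, takes a point from camera to tool coordinates, whose origin is the TCP and whose axes are the flange's). Camera axes: x right, y down, z forward; pixel columns grow to the right and rows downward; lengths in m; the calibration is good to about 2 mm. The wrist camera is an equidistant fisheye: a pixel r from the principal point sees the ray r / f radians off the axis. A picture is of the moment at which its call begins: read the wrist's pose just before it.
- manip.sign_off(): hands the job in; it is judged then, once.
The state is a dict: "t": time; "q": joint angles; "qd": joint speeds; "tau": joint torques, N m; "tcp_pos": TCP position; "tool_rot": TCP orientation; "force": force on the tool from outside, world axes, zero at the start; "ft_torque": the same for the moment, N m; "finger_gap": opening from 0.0 (shut) to 1.0 (fully open); "gripper_force": force on a finger pad.
Only numpy, scipy, OpenCV 4.12 (cv2) and the standard library are available. Lean on these libraries where they do the work, as an engineer would, in place of code of your own. Each camera call takes 0.05 s, during which the arm holds its last target. There are 200 camera calls.

TASK

The bender's arm is off: slide its eye home into the gap under the former, lay it down on its rest, and drop the long pivot pin from the wooden block through former, eye and bracket until its collar sits flush on the former. Work by feel and gently, never leaning on the arm or the pin when something blocks; leave the stop pin and the other things on the counter alone, and let go when the pin is home.

Things in the scene. Friction and masses are not known exactly. Their poses are not given: they have to be found in the camera images.
- bender: Bed of the bench tube bender: grey steel plate 10 mm thick, screwed down. Origin on the counter under the MIDDLE place of the pivot hole, x along the bed, z up; bed from x=-190 to +110 mm, y +-50 mm. On it a pivot bracket (foot, web, former) is clamped in a slot along x, anywhere up to 14 mm either way of the middle: no reading tells where. Its hole is on the line y=0. Bracket does not move in use.
- former_mid (a point): A point of the bed frame, at the former's top (bender z=57 mm) over the middle place of the hole; the true hole is up to 14 mm off along the bender's x. Former: aluminium disc, grooved rim, 80 mm diameter, z=37 to 57 mm, hole 13.5 mm, coaxial with the 14 mm hole in the foot below. The slot below the foot is open, 10 mm deep.
- foot_mid (a point): A point of the bed frame, at the foot's top (bender z=22 mm) under former_mid. Foot: dark steel, from the hole -28 to +80 mm in x, y +-22 mm. Above it the gap for the eye, 15 mm high, open to -x and both sides, closed by the web: a flat face 36 mm wide, 21 mm beyond the hole in +x. With its nose pushed against the web, the arm's eye is 1 mm beyond the hole.
- rest_rail (a point): Middle of the top of the rest rail across the bed, at bender x=-170 mm, z=22 mm (level with the foot); rail 12 mm in x, 90 mm in y. The arm rests on foot and rail.
- bending_arm: Loose steel bending arm, 0.5 to 0.8 kg, flat side down. Origin: middle of the eye's hole at the underside; x from handle to nose, z up. Eye 40 mm diameter, 12 mm thick, hole 14 mm, nose at x=+20 mm; bar 30 mm wide, 12 mm thick to x=-194; black round handle 22 mm thick to x=-300. Roller 32 mm diameter on it at x=-64, up to z=39 mm. Fitted: handle to the bender's -x, underside at bender z=22 mm.
- bar_grasp (a point): On the bar's top face, middle of its width, at arm x=-125 mm, z=12 mm: bare bar from x=-90 to -160 mm to take across its 30 mm width. The centre of mass is at about x=-117 mm.
- pivot_pin: The long steel drop pin, 0.12 kg, standing in one of the block's two holes. Origin on its axis at the collar's underside, z up. Shank 12 mm diameter, 54 mm long below the collar, the last 3 mm tapered to 9 mm; collar 26 mm diameter, 4 mm thick; knob 20 mm diameter from z=4 to 34 mm. Home: origin at bender z=57 mm.
- stop_pin: the other, smaller drop pin in the block: knob 14 mm diameter and 18 mm tall, shank 9 mm, 40 mm long; origin under its collar. To be left alone.
- pin_block: hardwood block 150 x 60 x 62 mm (x, y, z), fixed, origin at the centre of its underside, with two 14.5 mm holes, 60 mm deep, at x=-40 and x=+40 mm on its centre line. Either pin may be in either hole, collar on the block's top.
- coupling: brass pipe coupling, a ring 32 mm in diameter and 32 mm tall, standing; to be left alone
- flux_jar: white jar with a steel cap, 60 mm in diameter, 55 mm tall; to be left alone
- spanner: open-ended spanner 190 mm long lying on the counter; to be left alone

How it is judged:
On the way, in this order (a step that is already met when the one before it is completed fails the run):
1. the arm's eye lies level in the gap under the former, on or just above the foot (x of bending_arm in the frame of bender between -0.018 and 0.018 m and y of bending_arm in the frame of bender between -0.01 and 0.01 m and z of bending_arm in the frame of bender below 0.026 m and angle between bending_arm's own z axis and vertical below 0.08 rad), for 0.2 s.
2. the pivot pin has entered the eye (z of pivot_pin in the frame of bender below 0.078 m and horizontal distance between pivot_pin and bending_arm below 0.005 m), for 0.1 s.
At the end, for the whole second after the job is handed in: The pivot pin stands upright (within 0.08 rad) in the bender's bracket, its collar seated on the former (within 2 mm), and passes through the arm's eye (centres within 4 mm); the arm lies flat (within 0.05 rad) with its eye on the bracket's foot (within 2.5 mm in height); both at rest and released (z of pivot_pin in the frame of bender between 0.055 and 0.059 m and angle between pivot_pin's own z axis and vertical below 0.08 rad and horizontal distance between pivot_pin and bending_arm below 0.004 m and horizontal distance between pivot_pin and bender below 0.018 m and z of bending_arm in the frame of bender between 0.0195 and 0.0245 m and angle between bending_arm's own z axis and vertical below 0.05 rad and linear speed of each of pivot_pin, bending_arm below 0.02 m/s); the robot touches nothing.
It fails at once if the arm is forced against the bender with more than 45 N (contact force between bending_arm and bender above 45 N).
It fails at once if the pin is forced against the bender with more than 40 N (contact force between pivot_pin and bender above 40 N).
It fails at once if the pin is forced against the arm with more than 40 N (contact force between pivot_pin and bending_arm above 40 N).
It fails at once if the stop pin is disturbed (distance of stop_pin from where it was at the start of the episode above 0.02 m).
It fails at once if a bystander is disturbed (distance of any of coupling, flux_jar, spanner from where it was at the start of the episode above 0.025 m).
It also fails if it takes over 58 s, if anything falls off the work surface, if the arm or the gripper's body presses on something with over 40 N, if the wrist force passes 120 N, or if a joint passes its speed limit or range.

## Working session

There is one attempt and no reset: what is moved stays moved. The work goes in short steps, Python scripts to look and compute and a tool call to move; the robot and the scene stay as the last step left them, time stands still between calls to the robot, and variables do not carry over. Pictures are saved under pics/ and viewed, at most 10 in all, crops included, and the job is handed in when it is done.

Besides the shell and the picture viewer there is one more tool, called after "Emit:" by a JSON object that holds its "name" and its "arguments". step_arm: Moves the arm, as the interface text tells. Its arguments: {"type":"object","properties":{"moves":{"type":"array","items":{"type":"number"}},"grip_force":{"type":"number"}},"required":["moves"]}

```bash
mkdir -p pics; cat > h.py <<'E'
import numpy as np, cv2
from station import manip
def snap(n,f=None):
    s=manip.snapshot(n)
    if f: cv2.imwrite('pics/'+f,s['color'])
    return s
def foc(s): return 240/np.tan(np.radians(s['fovy']/2))
def pts(s):
    "world points for every pixel of a pinhole cam (from z map)"
    f=foc(s);v,u=np.mgrid[0:480,0:640];z=s['z_map']
    c=np.stack([(u-s['cx'])/f*z,(v-s['cy'])/f*z,z],-1)
    return (c-s['t'])@s['R']
def ray(s,u,v,h):
    f=foc(s);d=s['R'].T@np.array([(u-s['cx'])/f,(v-s['cy'])/f,1]);o=-s['R'].T@s['t']
    return o+d*(h-o[2])/d[2]
E
python3 - <<'E'
from h import *
a=snap('top','top.png');b=snap('scene','scene.png')
for s in(a,b): print(s['fovy'],s['cx'],s['cy'],-s['R'].T@s['t'],s['R'][2])
np.savez('top.npz',**a);np.savez('scene.npz',**b)
print(manip.sense())
E
```

```text
53.58777700978133 314.449719735437 236.86168654863093 [0.37309134 0.0461968  1.16696719] [ 0.21068519  0.00489793 -0.97754169]
53.2447897916754 318.1976801675384 240.69819899390862 [1.32357698 0.2864074  0.99692703] [-0.61724529 -0.20156627 -0.76051252]
{'t': 0.1, 'q': array([-1.29047306e+00,  5.28373476e-01,  1.43381427e+00, -2.83803155e-05,
        1.18142920e+00, -1.78486984e-01]), 'qd': array([ 0.0008504 , -0.00095546, -0.00328969, -0.00084924,  0.00016001,
       -0.00099465]), 'tau': array([-8.25899479e-04, -4.43305421e+01, -1.78586143e+01, -3.01074770e-04,
        3.86219457e-03, -3.63733321e-06]), 'tcp_pos': array([ 0.27668061, -0.55983164,  0.30301842]), 'tool_rot': array([ 9.73800114e-01,  2.27403414e-01, -6.46197548e-05, -1.01016394e-03]), 'force': array([-0.07826358,  0.30596388,  0.80622018]), 'ft_torque': array([0.0384247 , 0.04220681, 0.02488931]), 'gripper_force': 0.0, 'finger_gap': 1.0023648211792173}
```

View pics/top.png

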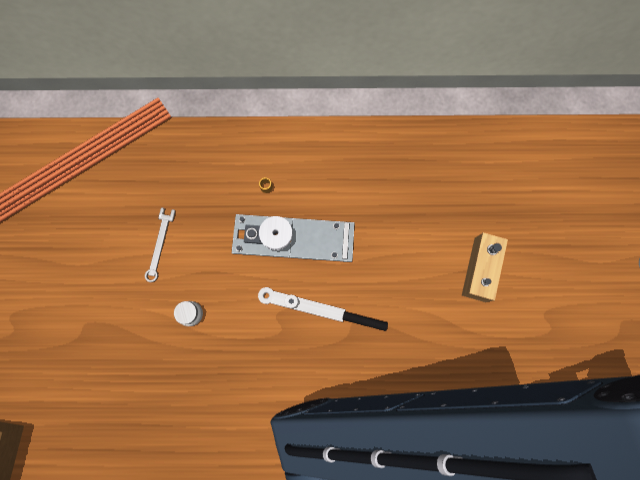

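View pics/scene.png

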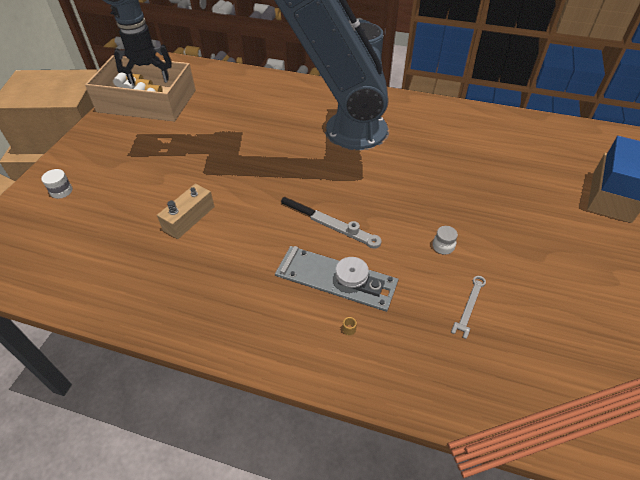

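The top view shows the bed at about (293,238) with its rail at (347,240) and the former at (275,233). The arm runs from its eye (265,296) to the handle end (386,326). The block is at (487,267), with the bigger knob at (494,248) and the smaller at (486,282). In the scene view the big knob is at (172,207).

```bash
python3 - <<'E'
from h import *
s=dict(np.load('top.npz'));P=pts(s);c=s['color'].astype(int);sat=c.max(2)-c.min(2)
v,u=np.mgrid[0:480,0:640]
def roi(a,b,d,e): return (u>=a)&(u<b)&(v>=d)&(v<e)
print('table z',np.median(P[350:360,150:250,2]))
zz=P[...,2]
def med(m): return np.round(np.median(P[m],0),4), m.sum()
# former: z~.057
m=roi(225,360,205,270)&(zz>.05); print('former',med(m), P[m].min(0),P[m].max(0))
m=roi(225,360,205,270)&(sat<40); mm=m.astype(np.uint8)
cs=max(cv2.findContours(mm,0,2)[0],key=cv2.contourArea); r=cv2.minAreaRect(cs);print(r)
for q in cv2.boxPoints(r): print(ray(s,*q,.010))
m=roi(330,360,205,270)&(zz>.017)&(zz<.03);print('rail',P[m].mean(0),m.sum())
# arm
m=roi(250,400,280,340)&(zz>.006);mm=m.astype(np.uint8)
print('arm z',np.percentile(zz[m],[10,50,90]))
X=P[m][:,:2];d=np.linalg.svd(X-X.mean(0),full_matrices=0)[2][0];t=(X-X.mean(0))@d;print(X.mean(0),d,t.min(),t.max(),X.mean(0)+d*t.min(),X.mean(0)+d*t.max())
m=roi(345,400,300,340)&(c.max(2)<60)
X=P[m][:,:2];print('handle',X.mean(0),X.min(0),X.max(0))
m=roi(310,342,290,330)&(sat<50)&(zz>.006);X=P[m];print('bar mid',X.mean(0))
# block
m=roi(455,515,225,305)&(zz>.045);print('block top',P[m].mean(0),m.sum())
mm=(roi(455,515,225,305)&(zz>.05)).astype(np.uint8);r=cv2.minAreaRect(max(cv2.findContours(mm,0,2)[0],key=cv2.contourArea));
for q in cv2.boxPoints(r): print(ray(s,*q,.062))
m=roi(455,515,225,305)&(zz>.085);print('big knob',P[m].mean(0) if m.any() else 0,m.sum())
m=roi(475,497,270,292)&(zz>.07);print('small',P[m].mean(0) if m.any() else 0, P[m][:,2].max() if m.any() else 0)
big=cv2.resize(s['color'][200:340,225:395],None,fx=4.5,fy=4.2,interpolation=cv2.INTER_CUBIC);cv2.imwrite('pics/crop.png',big)
E
```

```text
table z -0.0002047829424200922
former (array([0.624 , 0.1442, 0.0572]), np.int64(863)) [0.37309134 0.0461968  0.05003729] [0.66450416 0.18503081 1.16696719]
((292.9797058105469, 237.28427124023438), (120.6925048828125, 40.46832275390625), 4.085616588592529)
[0.58212577 0.25778952 0.01      ]
[0.68541834 0.25397268 0.01      ]
[ 0.66162454 -0.04882334  0.01      ]
[ 0.55931166 -0.03955949  0.01      ]
rail [ 0.61337784 -0.02085066  0.02178257] 199
arm z [0.00951777 0.01347879 0.0327057 ]
[0.44401114 0.04373319] [-0.25170621 -0.96780369] -0.15122567324815372 0.16801272686159446 [0.48207558 0.19008995] [ 0.40172129 -0.11887015]
handle [ 0.41499083 -0.06891771] [ 0.37309134 -0.12015244] [0.438945  0.0461968]
bar mid [0.44074936 0.026363   0.02028414]
block top [ 0.53749717 -0.34765418  0.07609473] 1801
[ 0.47377804 -0.30033977  0.062     ]
[ 0.62266514 -0.34287326  0.062     ]
[ 0.60805169 -0.40677045  0.062     ]
[ 0.46000039 -0.36260547  0.062     ]
big knob [ 0.53054916 -0.27899266  0.31484398] 102
small [ 0.50273889 -0.34221288  0.08094553] 0.08685588269536984
```

View pics/crop.png

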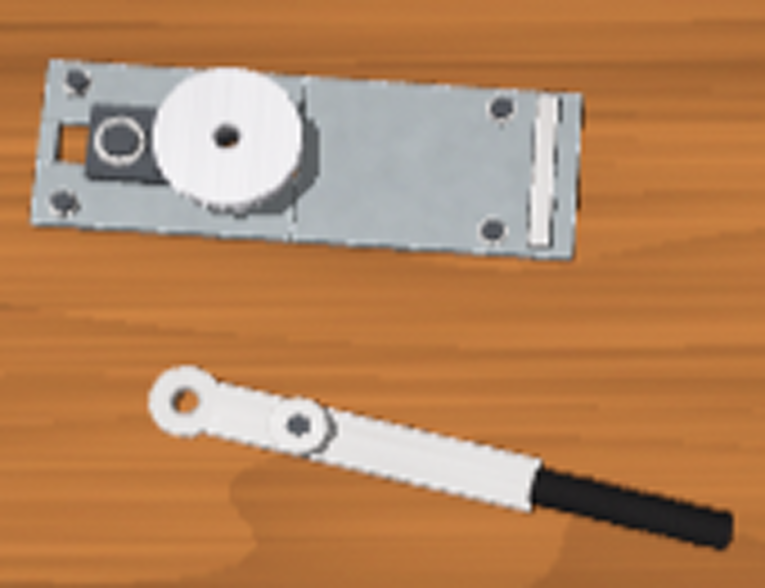

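```bash
python3 - <<'E'
from h import *
s=dict(np.load('top.npz'))
g=lambda a,b,h: ray(s,225+(a+.5)/4.5-.5,200+(b+.5)/4.2-.5,h)
co=[g(50,60,.01),g(582,95,.01),g(575,258,.01),g(32,225,.01)]
L=(co[0]+co[3])/2;R=(co[1]+co[2])/2
d=(L-R);print('len',np.linalg.norm(d));d/=np.linalg.norm(d);yaw=np.arctan2(d[1],d[0]);print('yaw',np.degrees(yaw),d)
mid=(L+R)/2;org=mid+0.04*d;print('org',org,'L',L,'R',R)
print('rail',g(545,170,.022), 'pred',org-.17*d)
F=g(227,135,.057);print('hole',F,'bed x,y',(F-org)@d,(F-org)@np.array([-d[1],d[0],0]))
E_=g(184,401,.012);H=g(727,528,.011);e=E_-H;print('eye',E_,'hend',H,np.linalg.norm(e),np.degrees(np.arctan2(e[1],e[0])))
e/=np.linalg.norm(e);print('grasp',E_-.125*e)
w=ray(s,494,248,.096);print('pin',w)
print('roller',g(298,425,.039),'pred',E_-.064*e)
t=np.load('scene.npz');t=dict(t);P=pts(t);m=(P[...,2]>.068)&(P[...,2]<.12)&(abs(P[...,0]-.55)<.1)&(abs(P[...,1]+.34)<.1)
n,l,st,c=cv2.connectedComponentsWithStats(m.astype(np.uint8))
for i in range(1,n):
  q=P[l==i]; 
  if len(q)>10: print('knob',q.mean(0),q[:,2].max(),len(q),c[i])
E
```

```text
len 0.29845350686630456
yaw 85.77048249955375 [0.07375198 0.99727661 0.        ]
org [0.62423937 0.14455423 0.01      ] L [0.63229506 0.25348352 0.01      ] R [ 0.61028353 -0.04415719  0.01      ]
rail [ 0.6113664  -0.02496967  0.022     ] pred [ 0.61170154 -0.02498279  0.01      ]
hole [0.62525536 0.14610203 0.057     ] bed x,y 0.0016185194030154761 -0.0008990685281452289
eye [0.47819592 0.17110908 0.012     ] hend [ 0.40511418 -0.11869501  0.011     ] 0.29887849080660994 75.84645697913615
grasp [0.44763093 0.04990427 0.01158177]
pin [ 0.57592603 -0.35927621  0.096     ]
roller [0.46206108 0.10811491 0.039     ] pred [0.46254664 0.10905222 0.01178587]
knob [ 0.50380639 -0.34370373  0.07817779] 0.0877702951043875 41 [193.43902439 190.80487805]
knob [ 0.58137957 -0.36615758  0.08665097] 0.09994910584375294 91 [171.92307692 206.06593407]
```

Emit:
{"name": "step_arm", "arguments": {"moves": [1, 0.3, 1, -0.2, 0.1, 1, 0.3, 1, -0.2, 0.1, 1, 0.3, 1, -0.2, 0.1, 1, 0.3, 1, -0.2, 0.1], "grip_force": 60}}

```text
t: 0.6
tcp_pos: [0.3366, -0.3563, 0.2629]
tool_rot: [0.926, 0.378, -0.0, -0.002]
force: [-0.9, 0.2, -0.3]
finger_gap: 1.001
gripper_force: 0.0
```

Emit:
{"name": "step_arm", "arguments": {"moves": [1, 0.3, 1, -0.2, 0.1, 1, 0.3, 1, -0.2, 0.1, 1, 0.3, 1, -0.2, 0.1, 1, 0.3, 1, -0.2, 0.1]}}

```text
t: 1.1
tcp_pos: [0.397, -0.1579, 0.2234]
tool_rot: [0.855, 0.518, -0.0, -0.001]
force: [0.5, -0.6, 0.3]
finger_gap: 0.999
gripper_force: 0.0
```

Emit:
{"name": "step_arm", "arguments": {"moves": [1, 0.25, 1, -0.1, 0.075, 1, 0.25, 1, -0.1, 0.075, 1, 0.25, 1, -0.1, 0.075, 1, 0.25, 1, -0.1, 0.075, 1, 0.25, 1, -0.1, 0.075, 1, 0.25, 1, -0.1, 0.075]}}

```text
t: 1.85
tcp_pos: [0.4473, 0.0388, 0.2039]
tool_rot: [0.789, 0.614, 0.0, 0.0]
force: [-0.0, 0.2, 0.1]
finger_gap: 1.004
gripper_force: 0.0
```

```bash
cat >> h.py <<'E'
from scipy.spatial.transform import Rotation as Ro
def wsnap(f=None):
    st=manip.sense();s=snap('wrist',f);T=np.eye(4);T[:3,:3]=Ro.from_quat(st['tool_rot']).as_matrix();T[:3,3]=st['tcp_pos']
    s['W']=T@s['mount'];s['st']=st;return s
def wray(s,u,v,h):
    a=np.array([u-s['cx'],v-s['cy']]);r=np.hypot(*a);th=r/foc(s);d=np.r_[a/max(r,1e-9)*np.sin(th),np.cos(th)]
    d=s['W'][:3,:3]@d;o=s['W'][:3,3];return o+d*(h-o[2])/d[2]
def wproj(s,X):
    c=np.linalg.inv(s['W'])@np.r_[X,1];r=np.hypot(c[0],c[1]);th=np.arctan2(r,c[2])*foc(s);return s['cx']+c[0]/r*th,s['cy']+c[1]/r*th
def yaw(st): # direction of tool y, deg
    y=Ro.from_quat(st['tool_rot']).as_matrix()[:,1];return np.degrees(np.arctan2(y[1],y[0]))
E
python3 - <<'E'
from h import *
s=wsnap('w1.png');print(s['st']['tcp_pos'],yaw(s['st']),s['st']['q'],s['fovy'],s['W'])
for X in [[.478,.171,.012],[.405,-.1187,.011],[.625,.146,.057],[.4625,.109,.039]]: print(wproj(s,X))
import pickle;pickle.dump(s,open('w1.p','wb'))
E
```

```text
[0.44727167 0.03883964 0.20391351] -14.242769440350294 [-1.63031844e-01  4.67856273e-01  1.96121824e+00 -5.35892310e-04
  7.11915885e-01  8.59570960e-02] 65.70646984690485 [[ 0.96919999 -0.23310781 -0.07944888  0.46702428]
 [-0.24627224 -0.91584376 -0.31714381  0.12073679]
 [ 0.00116594  0.32694183 -0.94504374  0.27430275]
 [ 0.          0.          0.          1.        ]]
(np.float64(311.61367682745265), np.float64(48.179850156252655))
(np.float64(313.05387791940177), np.float64(400.39296119814003))
(np.float64(540.8641377197762), np.float64(41.74534049941201))
(np.float64(311.768534330682), np.float64(139.82714196004594))
```

View pics/w1.png

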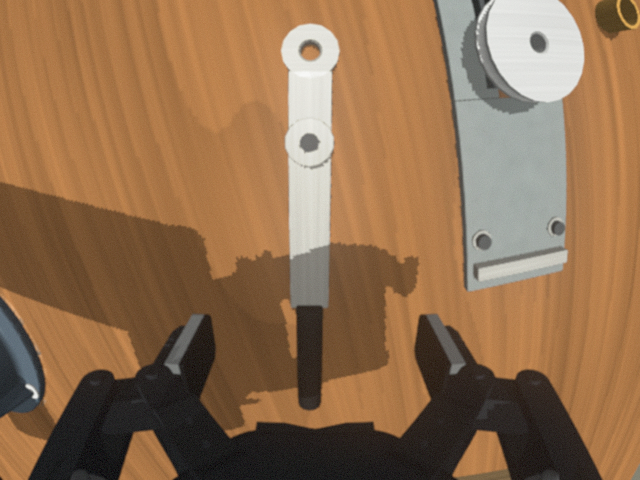

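The wrist view agrees with the predictions to about 1-3 px: eye (311,49), roller (309,141), handle end (309,403), former hole (539,42). I'll descend and take the bar.

Emit:
{"name": "step_arm", "arguments": {"moves": [0.75, 0, 0.07, -0.3, 0, 0.6, 0, 0.07, -0.5, 0, 0.6, 0, 0.07, -0.6, 0, 0.6, 0, 0.07, -0.635, 0, 0.6, 0, 0.07, -0.635, 0, 0, 0, 0.07, -0.635, 0, 0, 0, 0.07, -0.635, 0, 0, 0, 0.07, -0.635, 0, 0, 0, 0.07, -0.635, 0, 0, 0, 0.07, -0.635, 0], "grip_force": 80}}

```text
t: 3.15
tcp_pos: [0.4471, 0.0534, 0.0783]
tool_rot: [0.789, 0.614, 0.001, 0.001]
force: [-0.9, -2.6, 6.0]
finger_gap: 0.319
gripper_force: 78.6
```

Emit:
{"name": "step_arm", "arguments": {"moves": [0, 0, 0, 0.1, 0, 0, 0, 0, 0.3, 0, 0, 0, 0, 0.45, 0, 0, 0.2, -0.12, 0.5, 0.02, 0, 0.4, -0.25, 0.5, 0.04, 0, 0.6, -0.38, 0.5, 0.055, 0, 0.75, -0.46, 0.5, 0.055, 0, 0.815, -0.5, 0.5, 0.055, 0, 0.815, -0.5, 0.5, 0.055, 0, 0.815, -0.5, 0.5, 0.055, 0, 0.815, -0.5, 0.5, 0.055]}}

```text
t: 4.53
tcp_pos: [0.6083, -0.0453, 0.1767]
tool_rot: [0.733, 0.68, -0.001, -0.001]
force: [-0.6, -1.1, -6.2]
finger_gap: 0.321
gripper_force: 81.0
```

```bash
python3 - <<'E'
from h import *
s=wsnap('w2.png');st=s['st'];print(st['tcp_pos'],yaw(st),st['force'],st['ft_torque'],st['finger_gap'])
t=np.array(st['tcp_pos']);d=np.array([.0738,.9973,0])
for X in [t+.122*d+[0,0,-.0635],t+.058*d+[0,0,-.0365],[.6253,.1461,.057]]: print(X,wproj(s,X))
import pickle;pickle.dump(s,open('w2.p','wb'))
E
```

```text
[ 0.60828647 -0.04529395  0.17666749] -4.2633586250230024 [-0.60362786 -1.07537412 -6.19745203] [-0.03263827 -0.03365082  0.00447912] 0.3207707092969073
[0.61729007 0.07637665 0.11316749] (np.float64(317.1999723621888), np.float64(18.54434895874587))
[0.61256687 0.01254945 0.14016749] (np.float64(317.66268922102256), np.float64(210.13880233628947))
[0.6253, 0.1461, 0.057] (np.float64(321.9545425574404), np.float64(-71.24734035736265))
```

View pics/w2.png

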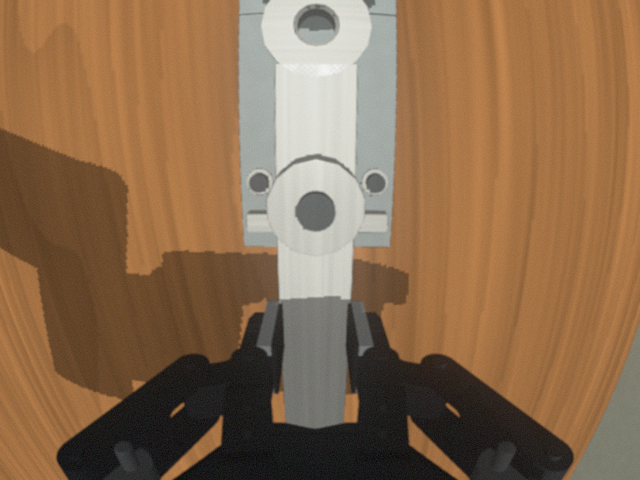

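Emit:
{"name": "step_arm", "arguments": {"moves": [0, 0.007, 0, -0.15, 0, 0, 0.007, 0, -0.28, 0, 0, 0.007, 0, -0.34, 0, 0, 0.007, 0, -0.36, 0, 0, 0.007, 0, -0.365, 0, 0, 0.007, 0, -0.37, 0, 0, 0.007, 0, -0.37, 0, 0, 0.007, 0, -0.37, 0]}}

```text
t: 5.58
tcp_pos: [0.6114, -0.0464, 0.1034]
tool_rot: [0.733, 0.68, 0.0, 0.0]
force: [-0.0, 0.2, -6.0]
finger_gap: 0.316
gripper_force: 80.9
```

Emit:
{"name": "step_arm", "arguments": {"moves": [0, -0.005, 0, -0.005, 0, 0, -0.005, 0, -0.01, 0, 0, -0.005, 0, -0.013, 0, 0, -0.005, 0, -0.013, 0]}}

```text
t: 6.08
tcp_pos: [0.6101, -0.0463, 0.1004]
tool_rot: [0.733, 0.68, -0.0, -0.0]
force: [-1.3, -1.2, -4.0]
finger_gap: 0.319
gripper_force: 81.2
```

Emit:
{"name": "step_arm", "arguments": {"moves": [0, 0, 0, -0.003, 0, 0, 0, 0, -0.003, 0, 0, 0, 0, -0.003, 0]}}

```text
t: 6.45
tcp_pos: [0.6101, -0.0464, 0.1002]
tool_rot: [0.733, 0.68, -0.0, 0.0]
force: [-2.0, -0.8, 0.7]
finger_gap: 0.311
gripper_force: 81.8
```

```bash
python3 - <<'E'
from h import *
st=manip.sense();print(st['force'],st['ft_torque'],st['tcp_pos'])
s=wsnap('w3.png');b=snap('scene')
cv2.imwrite('pics/s3.png',cv2.resize(b['color'][220:320,260:410],None,fx=5,fy=5,interpolation=cv2.INTER_CUBIC))
E
```

```text
[-2.02483952 -0.83878873  0.68334401] [-0.03564336  0.39468944  0.06938661] [ 0.61012405 -0.04640082  0.10015533]
```

View pics/w3.png

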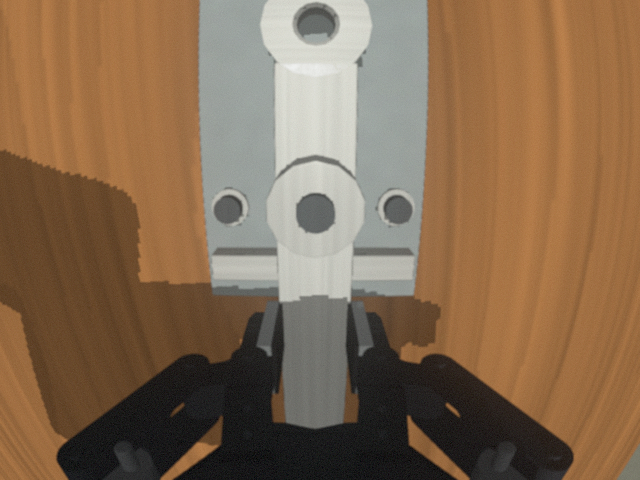

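Emit:
{"name": "step_arm", "arguments": {"moves": [0, -0.005, 0, 0.01, 0, 0, -0.005, 0, 0.01, 0, 0, -0.001, 0.05, 0.01, 0, 0, 0.002, 0.1, 0.01, 0, 0, 0.006, 0.15, 0.01, 0, 0, 0.01, 0.2, 0.01, 0, 0, 0.013, 0.25, 0.01, 0, 0, 0.017, 0.29, 0.01, 0, 0, 0.018, 0.31, 0.01, 0, 0, 0.018, 0.31, 0.01, 0, 0, 0.018, 0.31, 0.01, 0]}}

```text
t: 7.92
tcp_pos: [0.6138, 0.0154, 0.1017]
tool_rot: [0.733, 0.68, -0.0, 0.0]
force: [1.2, 0.6, -5.2]
finger_gap: 0.314
gripper_force: 81.0
```

Emit:
{"name": "step_arm", "arguments": {"moves": [0, 0, 0.005, 0, 0, 0, 0.001, 0.01, 0, 0, 0, 0.001, 0.015, 0, 0, 0, 0.002, 0.02, 0, 0, 0, 0.002, 0.025, 0, 0, 0, 0.002, 0.025, 0, 0]}}

```text
t: 8.68
tcp_pos: [0.6142, 0.0208, 0.1017]
tool_rot: [0.733, 0.68, -0.0, -0.0]
force: [0.6, -0.0, -5.5]
finger_gap: 0.321
gripper_force: 81.0
```

Emit:
{"name": "step_arm", "arguments": {"moves": [0, 0, 0.005, 0, 0, 0, 0.001, 0.01, 0, 0, 0, 0.001, 0.01, 0, 0]}}

```text
t: 9.05
tcp_pos: [0.6144, 0.0228, 0.1017]
tool_rot: [0.733, 0.68, 0.0, 0.0]
force: [0.7, 0.3, -5.8]
finger_gap: 0.316
gripper_force: 81.0
```

Emit:
{"name": "step_arm", "arguments": {"moves": [0, 0, 0.004, 0, 0, 0, 0.001, 0.008, 0, 0, 0, 0.001, 0.008, 0, 0]}}

```text
t: 9.43
tcp_pos: [0.6146, 0.0244, 0.1017]
tool_rot: [0.733, 0.68, 0.0, 0.0]
force: [-0.1, -0.4, -6.0]
finger_gap: 0.314
gripper_force: 81.0
```

Emit:
{"name": "step_arm", "arguments": {"moves": [0, 0, 0.004, 0, 0, 0, 0.001, 0.008, 0, 0, 0, 0.001, 0.008, 0, 0]}}

```text
t: 9.8
tcp_pos: [0.6148, 0.026, 0.1017]
tool_rot: [0.733, 0.68, 0.0, 0.0]
force: [0.5, 0.8, -5.7]
finger_gap: 0.315
gripper_force: 81.0
```

Emit:
{"name": "step_arm", "arguments": {"moves": [0, 0, 0.004, 0, 0, 0, 0.001, 0.008, 0, 0, 0, 0.001, 0.008, 0, 0]}}

```text
t: 10.18
tcp_pos: [0.615, 0.0267, 0.1017]
tool_rot: [0.733, 0.68, -0.001, 0.0]
force: [-0.1, -4.9, -5.2]
finger_gap: 0.316
gripper_force: 81.0
```

Emit:
{"name": "step_arm", "arguments": {"moves": [0, 0, 0.004, 0, 0, 0, 0, 0.004, 0, 0]}}

```text
t: 10.42
tcp_pos: [0.6151, 0.0268, 0.1018]
tool_rot: [0.733, 0.68, -0.001, 0.001]
force: [-0.6, -7.5, -6.0]
finger_gap: 0.315
gripper_force: 81.0
```

Emit:
{"name": "step_arm", "arguments": {"moves": [0, 0, 0.004, 0, 0, 0, 0, 0.004, 0, 0]}}

```text
t: 10.68
tcp_pos: [0.6151, 0.0269, 0.1018]
tool_rot: [0.733, 0.68, -0.001, 0.001]
force: [-1.9, -9.8, -5.8]
finger_gap: 0.313
gripper_force: 81.0
```

Emit:
{"name": "step_arm", "arguments": {"moves": [0, -0.001, -0.017, 0, 0, 0, -0.001, -0.017, 0, 0, 0, -0.001, -0.017, -0.004, 0, 0, -0.001, -0.017, -0.008, 0, 0, -0.001, -0.017, -0.008, 0]}}

```text
t: 11.3
tcp_pos: [0.6148, 0.0262, 0.1004]
tool_rot: [0.733, 0.68, 0.0, -0.0]
force: [-0.5, 1.9, -2.8]
finger_gap: 0.314
gripper_force: 81.3
```

Emit:
{"name": "step_arm", "arguments": {"moves": [0, 0, -0.002, -0.001, 0, 0, 0, -0.002, -0.002, 0, 0, 0, -0.002, -0.002, 0]}}

```text
t: 11.68
tcp_pos: [0.6149, 0.0258, 0.1003]
tool_rot: [0.733, 0.68, 0.0, -0.0]
force: [-2.1, 5.2, 3.2]
finger_gap: 0.317
gripper_force: 82.0
```

```bash
python3 - <<'E'
from h import *
s=wsnap('w4.png');print(s['st']['tcp_pos'],s['st']['force'],s['st']['ft_torque'])
print(wproj(s,[.6253,.1461,.057]))
E
```

```text
[0.6148946  0.02581973 0.10033828] [-2.05342475  5.22871345  3.21070785] [ 0.72335481  0.21115679 -0.006473  ]
(np.float64(321.6679632895828), np.float64(5.477665298724958))
```

View pics/w4.png

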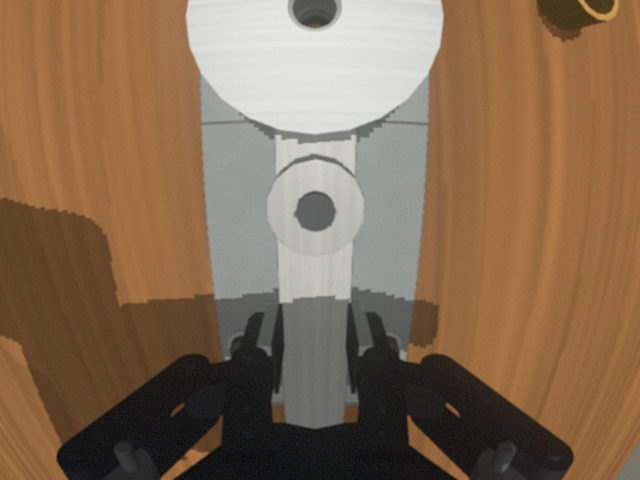

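Roller (315,210), bed middle and former hole (315,8) are in line, so the eye sits straight. I'll release and lift.

Emit:
{"name": "step_arm", "arguments": {"moves": [0.45, 0, 0, 0, 0, 0.6, 0, 0, 0, 0, 0.6, 0, 0, 0, 0, 0.6, 0, 0, 0.15, 0, 0.6, 0, 0.1, 0.4, 0, 0.6, 0, 0.4, 0.7, 0, 0.6, 0, 0.5, 0.75, 0, 0.6, 0, 0.5, 0.75, 0, 0.6, 0, 0.5, 0.75, 0, 0.6, 0, 0.5, 0.75, 0]}}

```text
t: 12.98
tcp_pos: [0.6143, 0.124, 0.2482]
tool_rot: [0.734, 0.679, -0.001, -0.001]
force: [0.1, -0.9, -0.1]
finger_gap: 0.601
gripper_force: 0.0
```

```bash
python3 - <<'E'
from h import *
s=wsnap();c=s['color'];print(s['st']['tcp_pos'],s['st']['force'])
u,v=wproj(s,[.6245,.1461,.057]);print(u,v)
u,v=int(u),int(v);y0=max(v-60,0);x0=u-60
cv2.imwrite('pics/w5.png',cv2.resize(c[y0:y0+120,x0:x0+120],None,fx=5,fy=5,interpolation=cv2.INTER_CUBIC));print(x0,y0)
import pickle;pickle.dump(s,open('w5.p','wb'))
E
```

```text
[0.61426577 0.12402957 0.24823073] [ 0.11366006 -0.87925704 -0.06295695]
328.30024134117104 205.97269526456785
268 145
```

View pics/w5.png

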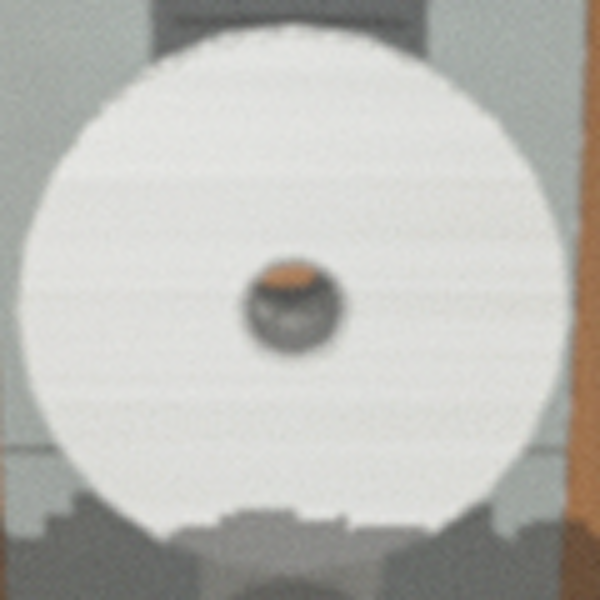

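The hole is at crop (294,306), and the counter shows through it, so the eye is aligned. Next is the pin.

```bash
python3 - <<'E'
from h import *;import pickle
s=pickle.load(open('w5.p','rb'));H=wray(s,326.4,205.8,.057);print('hole',H)
print('bed',(H[1]-.1446)/.9973, H[0]-(.6242+.074*(H[1]-.1446)))
E
```

```text
hole [0.62313946 0.1463294  0.057     ]
bed 0.001734086740934796 -0.001188519399125565
```

Emit:
{"name": "step_arm", "arguments": {"moves": [1, 0, -1, 0, 0, 1, 0, -1, 0, 0, 1, 0, -1, 0, 0, 1, 0, -1, 0, 0]}}

```text
t: 13.52
tcp_pos: [0.6146, -0.0799, 0.2488]
tool_rot: [0.735, 0.678, -0.001, -0.0]
force: [-0.0, 0.1, -0.2]
finger_gap: 0.997
gripper_force: 0.0
```

Emit:
{"name": "step_arm", "arguments": {"moves": [1, -0.1, -1, 0, 0, 1, -0.1, -1, 0, 0, 1, -0.1, -1, 0, 0, 1, -0.1, -1, 0, 0]}}

```text
t: 14.02
tcp_pos: [0.594, -0.2789, 0.2489]
tool_rot: [0.735, 0.678, -0.0, 0.0]
force: [-0.3, 0.1, 0.1]
finger_gap: 0.998
gripper_force: 0.0
```

Emit:
{"name": "step_arm", "arguments": {"moves": [1, -0.1, -0.6, -0.1, 0, 1, -0.1, -0.6, -0.1, 0, 1, -0.1, -0.6, -0.1, 0, 1, -0.1, -0.6, -0.1, 0, 1, -0.1, -0.6, -0.1, 0]}}

```text
t: 14.65
tcp_pos: [0.5753, -0.3926, 0.2297]
tool_rot: [0.733, 0.681, 0.0, -0.001]
force: [-0.1, -0.3, -0.6]
finger_gap: 0.998
gripper_force: 0.0
```

```bash
python3 - <<'E'
from h import *;import pickle
s=wsnap('w6.png');print(s['st']['tcp_pos'],yaw(s['st']))
print(wproj(s,[.581,-.366,.1]),wproj(s,[.576,-.359,.1]),wproj(s,[.504,-.343,.084]))
pickle.dump(s,open('w6.p','wb'))
E
```

```text
[ 0.57534082 -0.39255075  0.22966451] -4.194462908945272
(np.float64(322.8460613922337), np.float64(224.4326253256481)) (np.float64(313.01248692661494), np.float64(212.9850953249614)) (np.float64(193.748196565802), np.float64(190.7679475937705))
```

View pics/w6.png

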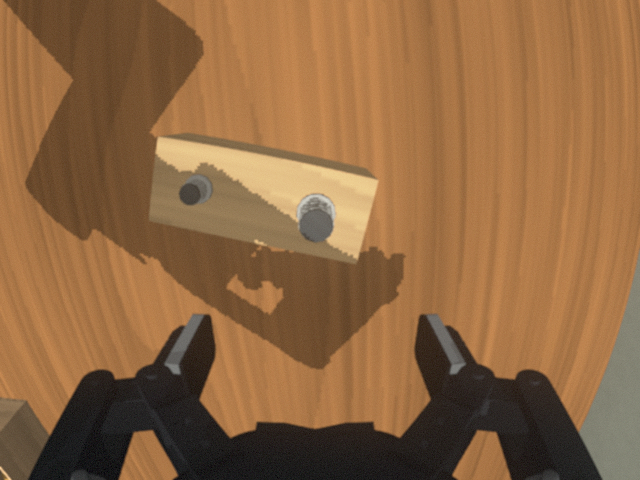

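```bash
python3 - <<'E'
from h import *;import pickle
s=pickle.load(open('w6.p','rb'));c=s['color']
P=wray(s,316,224,.096);print('pin',P,'stop',wray(s,190,193,.084)); t=s['st']['tcp_pos']
print('shift/0.2',(P-t)/.2)
E
```

```text
pin [ 0.57712358 -0.36660935  0.096     ] stop [ 0.50133392 -0.34412702  0.084     ]
shift/0.2 [ 0.00891381  0.12970703 -0.66832253]
```

Emit:
{"name": "step_arm", "arguments": {"moves": [0.5, 0.009, 0.13, -0.05, 0, 0.5, 0.009, 0.13, -0.1, 0, 0.5, 0.009, 0.13, -0.25, 0, 0.5, 0.009, 0.13, -0.4, 0, 0.5, 0.009, 0.13, -0.43, 0, 0.5, 0.009, 0.13, -0.43, 0, 0, 0.009, 0.13, -0.43, 0, 0, 0.009, 0.13, -0.43, 0, 0, 0.009, 0.13, -0.43, 0, 0, 0.009, 0.13, -0.43, 0], "grip_force": 50}}

```text
t: 15.95
tcp_pos: [0.5774, -0.3694, 0.1454]
tool_rot: [0.733, 0.68, 0.0, 0.002]
force: [1.0, -0.0, 6.0]
finger_gap: 0.218
gripper_force: 49.1
```

Emit:
{"name": "step_arm", "arguments": {"moves": [0, 0, 0, 0.05, 0, 0, 0, 0, 0.15, 0, 0, 0, 0, 0.3, 0, 0, 0, 0, 0.5, 0, 0, 0, 0, 0.6, 0, 0, 0, 0, 0.6, 0, 0, 0, 0, 0.6, 0, 0, 0, 0, 0.6, 0]}}

```text
t: 16.95
tcp_pos: [0.5759, -0.3681, 0.2621]
tool_rot: [0.733, 0.68, -0.0, -0.002]
force: [-0.3, -0.1, -1.1]
finger_gap: 0.212
gripper_force: 49.3
```

```bash
python3 - <<'E'
from h import *;import pickle
s=wsnap('w7.png');st=s['st'];print(st['tcp_pos'],yaw(st),st['force'],st['ft_torque'],st['finger_gap'])
t=np.array(st['tcp_pos']);
for dy in(0,.003): print(wproj(s,t+[0,dy,-.081]),wproj(s,t+[0,dy,-.135]))
pickle.dump(s,open('w7.p','wb'))
b=snap('top');np.savez('t7.npz',**b);a=snap('scene');np.savez('s7.npz',**a)
P=pts(a);
m=(abs(P[...,0]-t[0])<.03)&(abs(P[...,1]-t[1])<.03)&(P[...,2]<t[2]-.06)&(P[...,2]>t[2]-.15)
Q=P[m]
for z0 in np.arange(-.15,-.06,.01):
  k=(Q[:,2]>t[2]+z0)&(Q[:,2]<t[2]+z0+.01)
  if k.any(): print(round(z0,3),k.sum(),Q[k].mean(0)-t)
cv2.imwrite('pics/w7.png',s['color'][60:480,160:480])
E
```

```text
[ 0.57589919 -0.36813997  0.2621199 ] -4.313340142704775 [-0.34588501 -0.05039736 -1.07206388] [-0.02442965  0.04162202  0.00327429] 0.2124442993040241
(np.float64(316.93302522125055), np.float64(309.4794789143846)) (np.float64(316.6472323284815), np.float64(265.50548981126053))
(np.float64(316.45913260637025), np.float64(303.82835618071226)) (np.float64(316.27639619179104), np.float64(260.85122555204845))
-0.14 6 [ 0.00353659  0.00407038 -0.13259016]
-0.13 15 [ 0.00290468  0.0025082  -0.12510004]
-0.12 13 [ 0.0043547   0.00335496 -0.1136029 ]
-0.11 16 [ 0.00267184  0.00387764 -0.10445009]
-0.1 13 [ 0.00303826  0.00247266 -0.09542899]
-0.09 15 [ 0.00602166  0.00452449 -0.08228409]
-0.08 27 [ 0.00358662  0.00730173 -0.07570749]
-0.07 44 [ 0.00397211  0.00660437 -0.06397233]
```

View pics/w7.png

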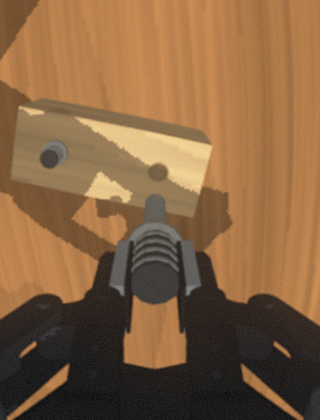

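Emit:
{"name": "step_arm", "arguments": {"moves": [0, 0.1, 1, 0, 0, 0, 0.1, 1, 0, 0, 0, 0.1, 1, 0, 0, 0, 0.1, 1, 0, 0]}}

```text
t: 17.6
tcp_pos: [0.5962, -0.1644, 0.2632]
tool_rot: [0.732, 0.682, -0.0, -0.001]
force: [0.4, -0.8, -0.5]
finger_gap: 0.213
gripper_force: 49.3
```

Emit:
{"name": "step_arm", "arguments": {"moves": [0, 0.1, 1, 0, 0, 0, 0.1, 1, 0, 0, 0, 0.1, 1, 0, 0, 0, 0.1, 1, 0, 0]}}

```text
t: 18.1
tcp_pos: [0.6167, 0.0344, 0.2635]
tool_rot: [0.732, 0.681, 0.0, -0.0]
force: [0.5, -1.1, -0.7]
finger_gap: 0.214
gripper_force: 49.3
```

Emit:
{"name": "step_arm", "arguments": {"moves": [0, 0.04, 0.4, -0.1, 0, 0, 0.04, 0.56, -0.2, 0, 0, 0.04, 0.56, -0.25, 0, 0, 0.04, 0.56, -0.25, 0, 0, 0.04, 0.56, -0.25, 0, 0, 0.04, 0.56, -0.25, 0]}}

```text
t: 18.85
tcp_pos: [0.6254, 0.1417, 0.2147]
tool_rot: [0.734, 0.679, 0.001, 0.001]
force: [1.1, 0.2, -1.5]
finger_gap: 0.215
gripper_force: 49.3
```

```bash
python3 - <<'E'
from h import *
st=manip.sense();t=st['tcp_pos'];print(t,yaw(st),st['force'])
print((np.array([.6238,.1435,.1985])-t)/.2)
# tip versus hole in the two fixed cameras
for n in('scene','top'):
  a=snap(n);P=pts(a);m=(abs(P[...,0]-t[0])<.03)&(abs(P[...,1]-t[1])<.03)&(P[...,2]<t[2]-.09)&(P[...,2]>t[2]-.13)
  print(n,m.sum(),P[m].mean(0)-t if m.any() else '')
E
```

```text
[0.62539327 0.14166546 0.21467065] -4.4386188488044676 [ 1.08386325  0.19945514 -1.47905499]
[-0.00796634  0.00917268 -0.08085324]
scene 51 [ 0.00477345  0.00151731 -0.11193193]
top 0
```

Emit:
{"name": "step_arm", "arguments": {"moves": [0, -0.008, 0.009, -0.04, 0, 0, -0.008, 0.009, -0.075, 0, 0, -0.008, 0.009, -0.08, 0, 0, -0.008, 0.009, -0.08, 0]}}

```text
t: 19.45
tcp_pos: [0.6229, 0.1451, 0.1974]
tool_rot: [0.733, 0.68, -0.0, -0.0]
force: [0.7, 0.2, -1.2]
finger_gap: 0.208
gripper_force: 49.3
```

```bash
python3 - <<'E'
from h import *
s=wsnap('w8.png');st=s['st'];t=np.array(st['tcp_pos']);print(t,yaw(st),st['force'])
print('tip pred',wproj(s,t+[0,.0028,-.1374]),'hole pred',wproj(s,[.6238,.1463,.057]))
c=s['color'];g=c.max(2);u0,v0=map(int,wproj(s,[.6238,.1463,.057]))
print(u0,v0)
for v in range(v0-26,v0+22,2): print(v,' '.join('%3d'%x for x in g[v,u0-32:u0+30:2]))
E
```

```text
[0.62293294 0.1451294  0.19736737] -4.3069156703288405 [ 0.69011736  0.15118568 -1.20004296]
tip pred (np.float64(315.78406024875795), np.float64(259.22132800789075)) hole pred (np.float64(317.3884148074613), np.float64(259.82342589609465))
317 259
233 218 218 219 220 215 219 218 219 218 220 219 219 215 218 221 214 219 221 220 218 221 218 214 215 215 213 215 215 217 215 215
235 218 219 218 219 218 218 220 220 219 220 220 220 220 220 217 219 219 219 219 218 217 216 216 217 220 217 220 217 215 217 218
237 220 221 220 220 219 221 220 219 217 218 220 220 219 218 220 219 220 218 214 216 217 220 220 219 217 217 217 217 218 219 213
239 218 217 220 219 220 219 220 218 219 218 216 219 217 220 218 217 219 218 215 219 217 216 217 218 216 216 218 217 215 214 217
241 218 220 218 221 219 221 219 219 217 217 219 220 219 219 219 218 221 219 218 219 218 218 216 215 216 215 219 217 212 215 215
243 217 219 216 219 217 218 218 216 217 216 219 216 215 221 218 216 216 217 214 217 211 213 217 216 216 216 212 217 210 214 216
245 221 219 220 221 218 220 220 220 219 217 220 218 219 219 219 218 219 220 217 219
[... 1520 characters left out ...]
 106 101 103 101 111 136 139 143 141 141 141 136 139 140 139
271 194 142 140 137 142 142 138 143 141 137 108 100  98  99 104 101 100 105  98  95 109 138 142 139 140 138 136 140 140 137 137
273 152 142 142 145 141 144 143 142 145 131 100 100 101 101 100 102 104 101 100  98 108 135 143 141 141 142 140 142 143 139 139
275 137 137 142 140 145 139 139 138 138 128  97  96  98 101  99 101  97 102 101  94 108 135 139 140 137 140 138 139 137 136 139
277 138 140 137 138 138 138 139 136 139 130 102  96  98  96  99 101  99 101 100  99 102 135 140 142 137 135 138 136 134 139 137
279 143 140 143 142 142 141 142 139 142 128  93 101  98  92  97  99  99  98  97  94 101 140 138 141 139 140 139 137 142 143 136
```

Emit:
{"name": "step_arm", "arguments": {"moves": [0, 0.003, -0.005, 0, 0, 0, 0.003, -0.005, 0, 0, 0, 0.003, -0.005, -0.01, 0, 0, 0.003, -0.005, -0.015, 0, 0, 0.003, -0.005, -0.02, 0, 0, 0.003, -0.005, -0.025, 0, 0, 0.003, -0.005, -0.025, 0]}}

```text
t: 20.38
tcp_pos: [0.6236, 0.1441, 0.1926]
tool_rot: [0.733, 0.68, -0.0, -0.0]
force: [0.0, -1.2, -0.6]
finger_gap: 0.214
gripper_force: 49.3
```

Tip is 2 mm into the former with no force. I'll continue down.

Emit:
{"name": "step_arm", "arguments": {"moves": [0, 0, 0, -0.008, 0, 0, 0, 0, -0.016, 0, 0, 0, 0, -0.024, 0, 0, 0, 0, -0.024, 0]}}

```text
t: 20.88
tcp_pos: [0.6235, 0.1441, 0.1877]
tool_rot: [0.733, 0.68, -0.0, -0.0]
force: [-0.2, -0.1, -1.2]
finger_gap: 0.215
gripper_force: 49.3
```

Emit:
{"name": "step_arm", "arguments": {"moves": [0, 0, 0, -0.008, 0, 0, 0, 0, -0.016, 0, 0, 0, 0, -0.024, 0, 0, 0, 0, -0.024, 0]}}

```text
t: 21.38
tcp_pos: [0.6235, 0.1441, 0.1829]
tool_rot: [0.733, 0.68, -0.0, -0.0]
force: [-0.0, 0.0, -0.9]
finger_gap: 0.214
gripper_force: 49.3
```

Emit:
{"name": "step_arm", "arguments": {"moves": [0, 0, 0, -0.01, 0, 0, 0, 0, -0.02, 0, 0, 0, 0, -0.03, 0, 0, 0, 0, -0.04, 0, 0, 0, 0, -0.05, 0, 0, 0, 0, -0.05, 0]}}

```text
t: 22.12
tcp_pos: [0.6235, 0.1441, 0.1729]
tool_rot: [0.733, 0.68, -0.0, -0.0]
force: [0.3, 1.2, -1.4]
finger_gap: 0.215
gripper_force: 49.3
```

Emit:
{"name": "step_arm", "arguments": {"moves": [0, 0, 0, -0.006, 0, 0, 0, 0, -0.012, 0, 0, 0, 0, -0.018, 0, 0, 0, 0, -0.018, 0]}}

```text
t: 22.62
tcp_pos: [0.6235, 0.1441, 0.1694]
tool_rot: [0.733, 0.68, -0.0, -0.0]
force: [0.4, -0.6, -0.9]
finger_gap: 0.215
gripper_force: 49.3
```

Entering the eye freely; continuing toward the foot hole.

Emit:
{"name": "step_arm", "arguments": {"moves": [0, 0, 0, -0.01, 0, 0, 0, 0, -0.02, 0, 0, 0, 0, -0.03, 0, 0, 0, 0, -0.03, 0]}}

```text
t: 23.12
tcp_pos: [0.6235, 0.1441, 0.1632]
tool_rot: [0.733, 0.68, -0.0, -0.0]
force: [-0.6, -0.6, -0.8]
finger_gap: 0.214
gripper_force: 49.3
```

Emit:
{"name": "step_arm", "arguments": {"moves": [0, 0, 0, -0.007, 0, 0, 0, 0, -0.014, 0, 0, 0, 0, -0.021, 0, 0, 0, 0, -0.028, 0, 0, 0, 0, -0.028, 0]}}

```text
t: 23.75
tcp_pos: [0.6235, 0.1441, 0.1577]
tool_rot: [0.733, 0.68, -0.0, -0.0]
force: [0.2, 0.1, -1.2]
finger_gap: 0.212
gripper_force: 49.3
```

Emit:
{"name": "step_arm", "arguments": {"moves": [0, 0, 0, -0.01, 0, 0, 0, 0, -0.02, 0, 0, 0, 0, -0.03, 0, 0, 0, 0, -0.04, 0, 0, 0, 0, -0.05, 0, 0, 0, 0, -0.05, 0]}}

```text
t: 24.5
tcp_pos: [0.6235, 0.144, 0.1477]
tool_rot: [0.733, 0.68, -0.0, -0.0]
force: [0.3, -0.1, -0.6]
finger_gap: 0.216
gripper_force: 49.3
```

Emit:
{"name": "step_arm", "arguments": {"moves": [0, 0, 0, -0.008, 0, 0, 0, 0, -0.016, 0, 0, 0, 0, -0.024, 0, 0, 0, 0, -0.028, 0, 0, 0, 0, -0.028, 0]}}

```text
t: 25.12
tcp_pos: [0.6236, 0.1441, 0.1422]
tool_rot: [0.733, 0.68, -0.0, -0.0]
force: [0.1, -0.6, -1.3]
finger_gap: 0.213
gripper_force: 49.3
```

Emit:
{"name": "step_arm", "arguments": {"moves": [0, 0, 0, -0.004, 0, 0, 0, 0, -0.008, 0, 0, 0, 0, -0.008, 0]}}

```text
t: 25.5
tcp_pos: [0.6236, 0.1441, 0.1406]
tool_rot: [0.733, 0.68, -0.0, -0.0]
force: [-0.3, 0.4, -1.7]
finger_gap: 0.216
gripper_force: 49.3
```

Emit:
{"name": "step_arm", "arguments": {"moves": [0, 0, 0, -0.003, 0, 0, 0, 0, -0.006, 0, 0, 0, 0, -0.006, 0]}}

```text
t: 25.88
tcp_pos: [0.6237, 0.1441, 0.1404]
tool_rot: [0.733, 0.68, 0.0, 0.0]
force: [-2.3, 0.8, 5.0]
finger_gap: 0.212
gripper_force: 49.9
```

Emit:
{"name": "step_arm", "arguments": {"moves": [0, 0, 0, -0.004, 0, 0, 0, 0, -0.004, 0]}}

```text
t: 26.12
tcp_pos: [0.6237, 0.1441, 0.1404]
tool_rot: [0.733, 0.68, 0.0, 0.0]
force: [-2.3, -1.1, 9.4]
finger_gap: 0.216
gripper_force: 50.4
```

Contact is at z = 0.1404, as predicted for the collar seated. I'll release slowly and back away.

Emit:
{"name": "step_arm", "arguments": {"moves": [0, 0, 0, 0.006, 0, 0.3, 0, 0, 0.008, 0, 0.5, 0, 0, 0.008, 0, 0.5, 0, 0, 0.008, 0, 0.6, 0, 0, 0.008, 0, 0.6, 0, 0, 0.1, 0, 0.6, 0, 0, 0.3, 0, 0.6, 0, 0, 0.6, 0, 0.6, 0, -0.5, 0.6, 0, 0.6, 0, -0.9, 0.6, 0, 0.6, 0, -0.9, 0.6, 0, 0.6, 0, -0.9, 0.6, 0]}}

```text
t: 27.62
tcp_pos: [0.6241, -0.0403, 0.2603]
tool_rot: [0.735, 0.678, 0.0, 0.001]
force: [0.4, 0.8, 0.0]
finger_gap: 0.598
gripper_force: 0.0
```

```bash
python3 - <<'E'
from h import *
print(manip.sense()['tcp_pos'],manip.sense()['force'])
for n in('top','scene'):
  s=snap(n,n+'_end.png');P=pts(s)
  m=(abs(P[...,0]-.624)<.02)&(abs(P[...,1]-.146)<.02)&(P[...,2]>.064)&(P[...,2]<.14)
  Q=P[m];print(n,len(Q),Q.mean(0),Q[:,2].max())
  for y in(.0,-.1): 
    k=(abs(P[...,0]-(.6242+.074*(y-.1446)))<.008)&(abs(P[...,1]-y)<.01)&(P[...,2]<.06);print('arm top',y,np.median(P[k][:,2]) if k.any() else 0)
E
```

```text
[ 0.62412198 -0.04025306  0.26031255] [0.43145349 0.8066225  0.03232404]
top 81 [0.62329498 0.14559621 0.08646423] 0.09533464239834027
arm top 0.0 0
arm top -0.1 0
scene 98 [0.62872543 0.14492098 0.08331949] 0.09496734265397123
arm top 0.0 0.03267698320700251
arm top -0.1 0.03765372932703468
```

```bash
python3 -c "
from station import manip
print(manip.sign_off())"
```

```text
the job is handed in; nothing more can be done
None
```

The job is handed in: the arm's eye lies in the gap on the foot, and the pivot pin is through it with its collar seated on the former. The pin is released and the gripper is clear, at about 28 s on the robot's clock. The verdict was not shown to me.

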